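# Join four mural fragments to the pieces laid out on the restorer's table

### The arm

A 7-joint arm with a two-finger parallel gripper is mounted at the origin on the work surface. World frame = base frame: x ahead of the robot, y to its left, z up, the work surface at z = 0. Lengths are in m, angles in rad, forces in N, time in s.
With the tool pointing down it reaches from about 0.35 to 0.9 m from the base axis. Payload 8.1 kg.
Tool frame: the origin (TCP) lies midway between the tips of the shut fingers; the grasp point (between the pads) lies 19 mm behind it; z points along the fingers, y is the line along which they close (so a half turn about z gives the same grasp; the last joint's range is limited). The gripper opens to 85 mm and grips with 20 to 120 N. Pads are 22 mm wide; open, the fingers measure 114 mm over their backs; the gripper's body (76 mm by 85 mm) begins 54 mm behind the grasp point. The pads swing forward as they close: fully open they stand 13 mm farther back than shut.
Start: joints at [1.012, 0.434, 0.025, 1.573, -0.012, 1.134, -0.075], TCP at [0.275, -0.561, 0.231] pointing down, gripper open.
Joint ranges: [-2.62, 2.62], [-0.44, 2.09], [-1.27, 1.32], [0.08, 2.57], [-1.32, 4.46], [0.12, 2], [-2.74, 2.74]. Speed limits (rad/s): [2.22, 2.22, 3.01, 3.01, 3.14, 3.14, 3.14].

### API

Orientations are given as a unit quaternion [x, y, z, w].
In Python, from plant import readout, cams, job gives the robot as it stands.
- The arm moves only by the tool apply_moves, never from a script. Its argument "moves" is a list that holds one entry, the list of rows, each a list of 7 numbers: the shift along the tool's x, y, z in units of 40 mm (1.0 is 40 mm), then the turn, a rotation vector about the tool's x, y, z in units of 8 degrees (1.0 is 8 degrees), then the opening, from -1 (shut) to 1 (fully open). In form: [[[tx, ty, tz, ax, ay, az, hand], ...]]. A call has exactly 10 rows; each row shifts and turns the commanded pose from where the row before left it, along the tool's axes as they then stand; what a row does not reach is not made up. A row lasts 1/10 s, in which the tool goes at most 50 mm and 8.59 degrees, less where a joint would pass 70% of its speed; a pose out of reach is approached as far as the arm can. A call is refused whole if a number of a shift passes 1 or a number of a turn 1, either way. A call with a gripper value outside its range is refused whole. The fingers move at their own pace and stop on an object; "force" is the grip in N (left out, the last holds). Time passes only in rows, so rows that do not move let the fingers close, or fill a call up. It gives the time, the measured TCP pose, the force, the opening and the grip force at its end, in the units of the state.
- readout.get_obs(): the state, without advancing time (a new reading comes with each control period).
- cams.grab_frame(name): name is "scene" or "top" or "wrist"; returns the picture (384x512x3 uint8, blue, green, red); there is no depth.
- cams.camera_model(name): a dict with "K" (3x3 intrinsics, pixels), "R" (3x3) and "t" (3): a world point X has camera coordinates R X + t. Camera axes: x right, y down, z forward; pixel columns grow to the right and rows downward; lengths in m; the calibration is good to about 2 mm. A picture is of the moment at which its call begins: read the wrist's pose just before it. camera_model takes no time and is no camera call; for the wrist camera it gives the pose at the moment of the call.
- job.finish_job(): hands the job in; it is judged then, once.
The state is a dict: "time": time; "qpos": joint angles; "qvel": joint speeds; "effort": joint torques, N m; "position": TCP position; "eef_rot": TCP orientation; "ft_force": force on the tool from outside, world axes, zero at the start; "torque": the same for the moment, N m; "finger_gap": finger opening in m; "grip_force": force on a finger pad.
Only numpy, scipy, OpenCV 4.12 (cv2) and the standard library are available. Lean on these libraries where they do the work, as an engineer would, in place of code of your own. Each camera call takes 0.05 s, during which the arm holds its last target. There are 200 camera calls.

### The job

Seen from the robot's side, lay the four loose mural fragments, paint up, against the bigger pieces already laid out: the blue-and-ochre fragment to the right of the laid blue-and-ochre piece so that the cream line runs straight on with blue on the same side, then the blue fragment behind the one just laid, on its blue side and with the red stripe farthest away; the green fragment to the left of the laid green piece so that the ochre band runs on; and the red fragment squarely behind the laid red-and-cream piece, on its red side and with the ochre stripe farthest away. Left, right and behind follow the way each laid piece is turned; line each fragment up with its neighbour and leave a gap of about 8 mm at every joint so that the broken edges do not rub. Set the fragments down gently without dropping them, and leave the laid pieces, the bottle, the tub and the brush where they are.

Things in the scene. Friction and masses are not known exactly. Their poses are not given: they have to be found in the camera images.
- frag_halo: Loose plaster fragment, half blue (+x), half ochre (-x), 5 mm cream line along own y between; 56 (own y) x 46 (own x) x 22 mm thick, 0.11 kg; straight enough mid-side to grip either way. In place: axes as laid_halo's, centre 78 mm to the right (-y) of laid_halo's. Origin: centre of the underside, z up.
- frag_blue: Loose plaster fragment, blue with a 10 mm dark red stripe along its +x edge; 56 (own y) x 46 (own x) x 22 mm thick, 0.11 kg; straight enough mid-side to grip either way. In place: axes as frag_halo's, centre 54 mm behind (+x) frag_halo's, so that its plain blue edge faces frag_halo. Origin: centre of the underside, z up.
- frag_green: Loose plaster fragment, green with a 14 mm ochre band along own y through the middle; 56 (own y) x 46 (own x) x 22 mm thick, 0.11 kg; straight enough mid-side to grip either way. In place: band in line with laid_green's, centre 78 mm to the left (+y) of laid_green's; either way round will do. Origin: centre of the underside, z up.
- frag_red: Loose plaster fragment, dark red with a 10 mm ochre stripe along its +x edge; 56 (own y) x 46 (own x) x 22 mm thick, 0.11 kg; straight enough mid-side to grip either way. In place: axes as laid_red's, centre 62 mm behind (+x) laid_red's, so that its plain red edge faces laid_red. Origin: centre of the underside, z up.
- laid_halo: Bigger laid-out plaster piece, far half (+x) blue, near half ochre, 5 mm cream line along own y between; 84 (own y) x 62 (own x) x 26 mm thick, 0.3 kg, not fastened. Origin: centre of the underside; at yaw 0 x points away from the robot, y to its left, z up; it is turned up to 15 degrees from that.
- laid_green: Bigger laid-out plaster piece, green with a 14 mm ochre band along own y through the middle; 84 (own y) x 62 (own x) x 26 mm thick, 0.3 kg, not fastened. Origin: centre of the underside; at yaw 0 x points away from the robot, y to its left, z up; it is turned up to 15 degrees from that.
- laid_red: Bigger laid-out plaster piece, far half (+x) dark red, near half cream; 84 (own y) x 62 (own x) x 26 mm thick, 0.3 kg, not fastened. Origin: centre of the underside; at yaw 0 x points away from the robot, y to its left, z up; it is turned up to 15 degrees from that.
- dropper_bottle: Amber glass dropper bottle, black collar and rubber bulb, 34 mm across, 91 mm tall, upright beyond the laid pieces; not part of the job. Origin: centre of the underside.
- tub: Open round white plastic tub, 84 mm across the rim, 45 mm tall, beyond the laid pieces; not part of the job. Origin: centre of the underside.
- brush: Flat brush with a wooden handle and a grey head, 170 mm long, lying outside the work on the robot's left; not part of the job. Origin: on its underside; own x runs along it.

How it is judged:
At the end, for the whole second after the job is handed in: All four lie flat, paint up and at rest, each within 10 mm of its listed place towards its neighbour (gap 0 to 18 mm), sideways within 8 mm (halo, green) or 10 mm (blue, red), turned within 0.2 rad of the neighbour and the right way round (green: either way) (y of frag_halo in the frame of laid_halo between -0.088 and -0.068 m and x of frag_halo in the frame of laid_halo between -0.008 and 0.008 m and angle between the y axis of frag_halo and the y axis of laid_halo, either way round below 0.2 rad and y of laid_halo in the frame of frag_halo above 0 m and x of frag_blue in the frame of frag_halo between 0.044 and 0.064 m and y of frag_blue in the frame of frag_halo between -0.01 and 0.01 m and angle between the y axis of frag_blue and the y axis of frag_halo, either way round below 0.2 rad and x of frag_halo in the frame of frag_blue below 0 m and y of frag_green in the frame of laid_green between 0.068 and 0.088 m and x of frag_green in the frame of laid_green between -0.008 and 0.008 m and angle between the y axis of frag_green and the y axis of laid_green, either way round below 0.2 rad and x of frag_red in the frame of laid_red between 0.052 and 0.072 m and y of frag_red in the frame of laid_red between -0.01 and 0.01 m and angle between the y axis of frag_red and the y axis of laid_red, either way round below 0.2 rad and x of laid_red in the frame of frag_red below 0 m and angle between each of frag_halo, frag_blue, frag_green, frag_red's own z axis and vertical below 0.1 rad and height (world z) of each of frag_halo, frag_blue, frag_green, frag_red below 0.006 m and linear speed of each of frag_halo, frag_blue, frag_green, frag_red below 0.02 m/s and angular speed of each of frag_halo, frag_blue, frag_green, frag_red below 0.2 rad/s); the robot touches nothing.
It fails at once if a laid piece was shifted by more than 10 mm (distance of any of laid_halo, laid_green, laid_red from where it was at the start of the episode above 0.01 m).
It fails at once if the bottle, the tub or the brush was shifted by more than 20 mm (distance of any of dropper_bottle, tub, brush from where it was at the start of the episode above 0.02 m).
It fails at once if a fragment was dropped (out of the fingers and moving faster than 0.6 m/s, a fall of some 20 mm) ((linear speed of frag_halo above 0.6 m/s and contact force between the fingers and frag_halo below 0.2 N) or (linear speed of frag_blue above 0.6 m/s and contact force between the fingers and frag_blue below 0.2 N) or (linear speed of frag_green above 0.6 m/s and contact force between the fingers and frag_green below 0.2 N) or (linear speed of frag_red above 0.6 m/s and contact force between the fingers and frag_red below 0.2 N)).
It also fails if it takes over 93 s, if anything falls off the work surface, if the arm or the gripper's body presses on something with over 40 N, if the wrist force passes 120 N, or if a joint passes its speed limit or range.

## Working session

There is one attempt and no reset: what is moved stays moved. The work goes in short steps, Python scripts to look and compute and a tool call to move; the robot and the scene stay as the last step left them, time stands still between calls to the robot, and variables do not carry over. Pictures are saved under pics/ and viewed, at most 14 in all, crops included, and the job is handed in when it is done.

Besides the shell and the picture viewer there is one more tool, called after "Request:" as name(argument=value, ...) on one line, values as JSON. apply_moves: Moves the arm, as the interface text tells. Its arguments: {"type":"object","properties":{"moves":{"type":"array"},"force":{"type":"number"}},"required":["moves"]}

```bash
ls; mkdir -p pics; python3 - <<'E'
from plant import readout,cams
import cv2
o=readout.get_obs();print({k:o[k] for k in('time','position','eef_rot','finger_gap')})
for n in('top','scene'):
    f=cams.grab_frame(n);cv2.imwrite(f'pics/{n}0.png',f)
    m=cams.camera_model(n);print(n,m)
t=cv2.imread('pics/top0.png');cv2.imwrite('pics/top0b.png',cv2.resize(t,(800,600),interpolation=cv2.INTER_CUBIC))
E
```

```text
pics
{'time': 0.0, 'position': array([ 0.27485643, -0.56076458,  0.23050037]), 'eef_rot': array([ 9.74146907e-01,  2.25914088e-01, -2.35929052e-04, -7.56995338e-04]), 'finger_gap': 0.08539462647342913}
top {'K': array([[460.84333021,   0.        , 252.46949514],
       [  0.        , 460.84333021, 191.28387465],
       [  0.        ,   0.        ,   1.        ]]), 'R': array([[-0.02838426, -0.99958747, -0.00438369],
       [-0.99344314,  0.02869512, -0.11066756],
       [ 0.1107477 ,  0.00121373, -0.99384781]]), 't': array([0.13140427, 0.5717841 , 1.34232255])}
scene {'K': array([[482.39087399,   0.        , 258.48646973],
       [  0.        , 482.39087399, 185.54944948],
       [  0.        ,   0.        ,   1.        ]]), 'R': array([[-8.97406076e-01,  4.41205322e-01, -4.45985066e-04],
       [ 3.77617429e-01,  7.67545533e-01, -5.17956497e-01],
       [-2.28182849e-01, -4.64985719e-01, -8.55406844e-01]]), 't': array([ 0.45826415, -0.29333018,  1.45349455])}
```

View pics/top0b.png

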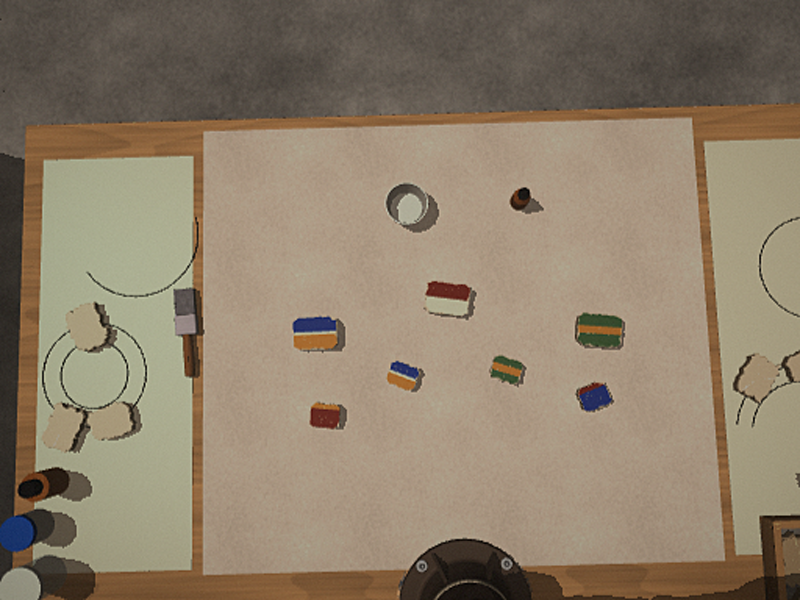

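View pics/scene0.png

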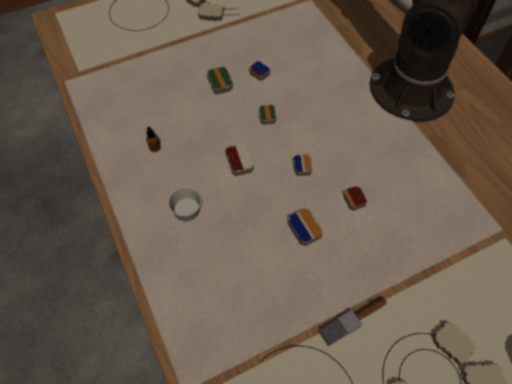

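The top view shows the laid halo piece at (316,333), laid red at (449,299) and laid green at (600,331). The loose fragments are halo (404,376), green (507,370), blue (594,397) and red (326,415). The tub is at (407,205), the bottle at (521,199) and the brush at (186,330), all in 800x600 pixels. I'll enlarge crops next.

```bash
python3 - <<'E'
from plant import cams
import cv2,numpy as np
t=cv2.imread('pics/top0.png')
pts=dict(LH=(316,333),LR=(449,299),LG=(600,331),H=(404,376),G=(507,370),B=(594,397),R=(326,415))
L=[]
for k,(u,v) in pts.items():
    u,v=int(u*.64),int(v*.64);c=t[v-20:v+20,u-20:u+20]
    c=cv2.resize(c,(200,200),interpolation=cv2.INTER_NEAREST);cv2.putText(c,f'{k} {u-20},{v-20}',(2,12),0,.4,(0,0,0));L.append(c)
L.append(L[0]*0)
cv2.imwrite('pics/crops.png',np.vstack([np.hstack(L[:4]),np.hstack(L[4:])]))
f=cams.grab_frame('wrist');cv2.imwrite('pics/w0.png',f)
m=cams.camera_model('wrist');print(m,-m['R'].T@m['t'])
E
```

```text
{'K': array([[318.6778966 ,   0.        , 252.72319335],
       [  0.        , 318.6778966 , 192.33066766],
       [  0.        ,   0.        ,   1.        ]]), 'R': array([[ 4.38637430e-01, -8.98663787e-01, -7.76198123e-04],
       [-8.57797796e-01, -4.18947946e-01,  2.97767628e-01],
       [-2.67918171e-01, -1.29946206e-01, -9.54638066e-01]]), 't': array([-0.62471547, -0.03902249,  0.37929988])} [ 0.34217152 -0.52846898  0.37322884]
```

View pics/crops.png

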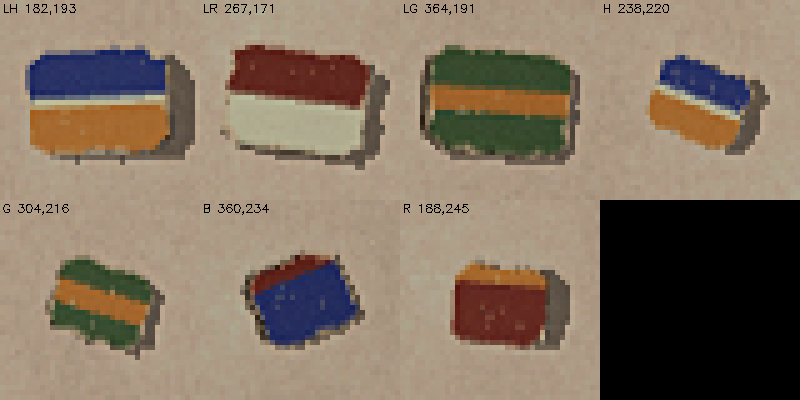

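View pics/w0.png

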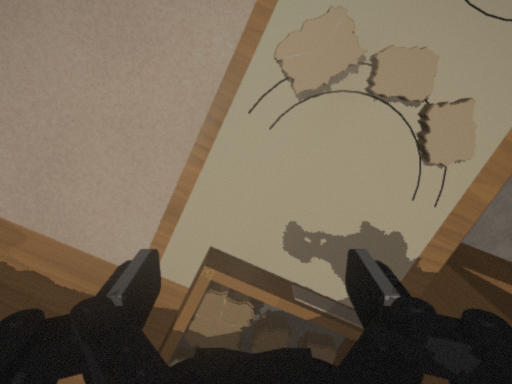

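The crops show every fragment paint up, with its +x side away from the robot and turned less than about 30°. The wrist camera sees the fingertips at (135,280) and (375,280), looking ahead of the tool. I'll fit the pose of each piece using a band-coloured template.

```bash
cat > h.py <<'E'
import numpy as np,cv2
from scipy.optimize import minimize
PAL=dict(b=(105,45,35),o=(40,115,195),g=(45,80,45),r=(28,28,100),c=(165,200,200),bg=(150,165,185),sh=(80,90,100),dk=(35,45,60))
# bands: (from x, to x, colour) mm in local x; half length y; thickness
M=dict(LH=([(-31,-2.5,'o'),(-2.5,2.5,'c'),(2.5,31,'b')],42,26),LR=([(-31,0,'c'),(0,31,'r')],42,26),
 LG=([(-31,-7,'g'),(-7,7,'o'),(7,31,'g')],42,26),H=([(-23,-2.5,'o'),(-2.5,2.5,'c'),(2.5,23,'b')],28,22),
 G=([(-23,-7,'g'),(-7,7,'o'),(7,23,'g')],28,22),B=([(-23,13,'b'),(13,23,'r')],28,22),R=([(-23,13,'r'),(13,23,'o')],28,22))
def unproj(m,uv,z):
    d=(np.c_[uv,np.ones(len(uv))]@np.linalg.inv(m['K']).T)@m['R']
    C=-m['R'].T@m['t'];return (C+d*((z-C[2])/d[:,2])[:,None])[:,:2]
def fit(img,m,name,p0,dz=0,pal=PAL,r=.07,soft=None):
    bands,hy,th=M[name];z=th/1e3+dz
    v,u=np.mgrid[0:img.shape[0],0:img.shape[1]];uv=np.c_[u.ravel(),v.ravel()].astype(float)
    P=unproj(m,uv,z);k=(np.hypot(*(P-p0[:2]).T)<r)&np.isfinite(P).all(1);P=P[k];c=img.reshape(-1,3)[k].astype(float)
    names=list(dict.fromkeys(b[2] for b in bands));keys=names+['bg','sh','dk']
    d=np.stack([np.linalg.norm(c-np.array(pal[n]),axis=1) for n in keys]);lab=d.argmin(0)
    s=soft or .0015
    sg=lambda x:1/(1+np.exp(-np.clip(x/s,-40,40)))
    def cost(p):
        cc,ss=np.cos(p[2]),np.sin(p[2]);D=P-p[:2];x=D@[cc,ss];y=D@[-ss,cc]
        iy=sg(y+hy/1e3)*sg(hy/1e3-y);e=0
        for i,n in enumerate(names):
            pr=sum(sg(x-a/1e3)*sg(b/1e3-x) for a,b,q in bands if q==n)*iy
            e+=((pr-(lab==i))**2).sum()
        return e/len(P)
    best=None
    for y0 in (-.3,0,.3):
        q=minimize(cost,[p0[0],p0[1],p0[2]+y0],method='Nelder-Mead',options=dict(initial_simplex=np.array([p0[0],p0[1],p0[2]+y0])+np.array([[0,0,0],[.01,0,0],[0,.01,0],[0,0,.2]]),xatol=1e-5,fatol=1e-7))
        if best is None or q.fun<best.fun:best=q
    return best.x,best.fun
E
python3 - <<'E'
from h import *
from plant import cams
m=cams.camera_model('top');t=cv2.imread('pics/top0.png');P={}
pts=dict(LH=(316,333),LR=(449,299),LG=(600,331),H=(404,376),G=(507,370),B=(594,397),R=(326,415))
for n,(u,v) in pts.items():
    p=unproj(m,np.array([[u*.64,v*.64]]),.02)[0];x,f=fit(t,m,n,[*p,0]);P[n]=x;print(n,x.round(4),round(f,4))
def off(p,a,b):c,s=np.cos(p[2]),np.sin(p[2]);return np.array([p[0]+c*a-s*b,p[1]+s*a+c*b,p[2]])
T=dict(H=off(P['LH'],0,-.078),G=off(P['LG'],0,.078),R=off(P['LR'],.062,0));T['B']=off(T['H'],.054,0)
for k in T:print('T',k,T[k].round(4))
for n,q,z in(('tub',(407,205),.02),('bot',(521,199),.05)):print(n,unproj(m,np.array([q])*.64,z))
E
```

```text
LH [0.5163 0.27   0.0121] 0.0414
LR [ 0.5754  0.0149 -0.1584] 0.1662
LG [ 0.5062 -0.2732 -0.1022] 0.0441
H [ 0.4308  0.1049 -0.3923] 0.0265
G [ 0.437  -0.093  -0.3232] 0.0294
B [ 0.3812 -0.2571  0.3651] 0.0212
R [ 0.3596  0.2541 -0.1059] 0.0225
T H [0.5172 0.192  0.0121]
T G [ 0.5142 -0.1956 -0.1022]
T R [ 0.6367  0.0051 -0.1584]
T B [0.5712 0.1927 0.0121]
tub [[0.76041596 0.0853152 ]]
bot [[ 0.75835765 -0.1322392 ]]
```

```bash
cat >> h.py <<'E'
from scipy.spatial.transform import Rotation as Ro
def cur():
    from plant import readout
    o=readout.get_obs();X=Ro.from_quat(o['eef_rot']).as_matrix()
    return np.array([*o['position'],np.arctan2(X[1,0],X[0,0])]),o,X
def plan(tx,ty,tz,tphi,n=10,c=None):
    if c is None:
        c,o,X=cur();print('t',round(o['time'],2),'pose',c.round(4),'tilt',X[:2,2].round(4),'gap',round(o['finger_gap'],4),'F',np.round(o['ft_force'],1),'j7',round(o['qpos'][6],2))
    d=(tphi-c[3])/n
    A=sum(np.array([[np.cos(f),np.sin(f)],[np.sin(f),-np.cos(f)]]) for f in c[3]+d*np.arange(n))
    s=np.linalg.solve(A,[tx-c[0],ty-c[1]])/.04
    print(n,'rows:',s.round(2),'z',round((c[2]-tz)/.04/n,2),'rot',round(-np.degrees(d)/8,2))
def off(p,a,b):c,s=np.cos(p[2]),np.sin(p[2]);return np.array([p[0]+c*a-s*b,p[1]+s*a+c*b,p[2]])
E
python3 - <<'E'
from h import *
plan(.437,-.093,.16,1.25,20)
E
```

```text
t 0.15 pose [ 0.2749 -0.5609  0.2307  0.4557] tilt [-0.0007  0.001 ] gap 0.0854 F [-0.3  1.2 -0.1] j7 -0.08
20 rows: [ 0.58 -0.25] z 0.09 rot -0.28
```

Request:
apply_moves(moves=[[[0.58, -0.25, 0.09, 0, 0, -0.28, 1], [0.58, -0.25, 0.09, 0, 0, -0.28, 1], [0.58, -0.25, 0.09, 0, 0, -0.28, 1], [0.58, -0.25, 0.09, 0, 0, -0.28, 1], [0.58, -0.25, 0.09, 0, 0, -0.28, 1], [0.58, -0.25, 0.09, 0, 0, -0.28, 1], [0.58, -0.25, 0.09, 0, 0, -0.28, 1], [0.58, -0.25, 0.09, 0, 0, -0.28, 1], [0.58, -0.25, 0.09, 0, 0, -0.28, 1], [0.58, -0.25, 0.09, 0, 0, -0.28, 1]]], force=40)

```text
time: 1.15
position: [0.4031, -0.3429, 0.195]
eef_rot: [0.911, 0.412, -0.0, 0.0]
ft_force: [0.5, 0.4, 0.7]
finger_gap: 0.0854
grip_force: 0.0
```

Request:
apply_moves(moves=[[[0.58, -0.25, 0.09, 0, 0, -0.28, 1], [0.58, -0.25, 0.09, 0, 0, -0.28, 1], [0.58, -0.25, 0.09, 0, 0, -0.28, 1], [0.58, -0.25, 0.09, 0, 0, -0.28, 1], [0.58, -0.25, 0.09, 0, 0, -0.28, 1], [0.58, -0.25, 0.09, 0, 0, -0.28, 1], [0.58, -0.25, 0.09, 0, 0, -0.28, 1], [0.58, -0.25, 0.09, 0, 0, -0.28, 1], [0.58, -0.25, 0.09, 0, 0, -0.28, 1], [0.58, -0.25, 0.09, 0, 0, -0.28, 1]]])

```text
time: 2.15
position: [0.4376, -0.0945, 0.1591]
eef_rot: [0.814, 0.581, 0.0, 0.0]
ft_force: [-0.2, -0.5, 0.1]
finger_gap: 0.0856
grip_force: 0.0
```

```bash
python3 - <<'E'
from h import *
from plant import cams
plan(.437,-.093,.16,1.25,10)
m=cams.camera_model('wrist');f=cams.grab_frame('wrist');cv2.imwrite('pics/w1.png',f);np.save('w1.npy',np.r_[m['K'].ravel(),m['R'].ravel(),m['t']])
for n,p in dict(G=[.437,-.093,-.323],LG=[.506,-.273,-.102],LR=[.575,.015,-.158],H=[.431,.105,-.39],B=[.381,-.257,.365]).items():
    x,q=fit(f,m,n,p);print(n,x.round(4),round(q,4))
E
```

```text
t 2.15 pose [ 0.4376 -0.0945  0.1591  1.2409] tilt [ 0.0004 -0.0002] gap 0.0856 F [-0.2 -0.5  0.1] j7 -0.36
10 rows: [ 0. -0.] z -0.0 rot -0.01
G [ 0.436  -0.0934 -0.3403] 0.0682
LG [ 0.5035 -0.2699 -0.0681] 0.2245
LR [ 0.6059  0.0243 -1.0933] 0.0478
H [ 0.4493  0.2513 -0.9626] 0.0
B [ 0.4506 -0.4718  2.6946] 0.0
```

View pics/w1.png

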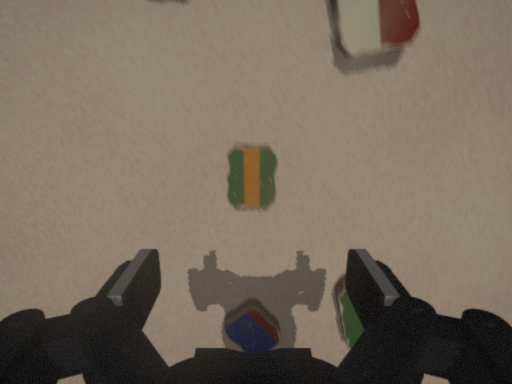

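The picture shows the green fragment at (252,177), square between the open fingers, with laid red at (378,20), blue at (250,330) and laid green at (350,315). The fit agrees with the top camera to about 1 mm, so I'll go down.

```bash
python3 - <<'E'
from h import *
plan(.4363,-.0932,-.001,1.238,10)
plan(.5142,-.1956,.016,-.1022+1.5708,10,[.4363,-.0932,.06,1.238])
E
```

```text
t 2.2 pose [ 0.4371 -0.0902  0.1587  1.2473] tilt [-0.0005  0.0019] gap 0.0858 F [-1.3  4.1 -0.5] j7 -0.36
10 rows: [-0.01  0.  ] z 0.4 rot 0.01
10 rows: [-0.21  0.25] z 0.11 rot -0.17
```

Request:
apply_moves(moves=[[[0, 0, 0.6, 0, 0, 0, 1], [0, 0, 0.6, 0, 0, 0, 1], [0, 0, 0.6, 0, 0, 0, 1], [0, 0, 0.6, 0, 0, 0, 1], [0, 0, 0.4, 0, 0, 0, 1], [0, 0, 0.2, 0, 0, 0, 1], [0, 0, 0, 0, 0, 0, 1], [0, 0, 0, 0, 0, 0, 1], [0, 0, 0, 0, 0, 0, 1], [0, 0, 0, 0, 0, 0, 1]]])

```text
time: 3.2
position: [0.4383, -0.0964, 0.04]
eef_rot: [0.815, 0.58, 0.0, 0.001]
ft_force: [0.1, 0.3, -1.0]
finger_gap: 0.085
grip_force: 0.0
```

```bash
python3 - <<'E'
from h import *
plan(.4363,-.0932,-.001,1.238,4)
E
```

```text
t 3.2 pose [ 0.4383 -0.0964  0.04    1.2376] tilt [ 0.0014 -0.0003] gap 0.085 F [ 0.1  0.3 -1. ] j7 -0.48
4 rows: [ 0.01 -0.02] z 0.26 rot -0.0
```

Request:
apply_moves(moves=[[[0.02, -0.02, 0.3, 0, 0, 0, 1], [0.02, -0.02, 0.3, 0, 0, 0, 1], [0, 0, 0.3, 0, 0, 0, 1], [0, 0, 0.12, 0, 0, 0, 1], [0, 0, 0, 0, 0, 0, 1], [0, 0, 0, 0, 0, 0, -1], [0, 0, 0, 0, 0, 0, -1], [0, 0, 0, 0, 0, 0, -1], [0, 0, 0, 0, 0, 0, -1], [0, 0, 0, 0, 0, 0, -1]]], force=40)

```text
time: 4.2
position: [0.4372, -0.0944, -0.0009]
eef_rot: [0.815, 0.58, 0.0, 0.0]
ft_force: [-0.8, -0.1, 5.6]
finger_gap: 0.0454
grip_force: 40.7
```

Request:
apply_moves(moves=[[[0, 0, -0.1, 0, 0, 0, -1], [0, 0, -0.3, 0, 0, 0, -1], [0, 0, -0.4, 0, 0, 0, -1], [0, 0, -0.4, 0, 0, 0, -1], [0, 0, -0.4, 0, 0, 0, -1], [0, 0, 0, 0, 0, 0, -1], [0, 0, 0, 0, 0, 0, -1], [0, 0, 0, 0, 0, 0, -1], [0, 0, 0, 0, 0, 0, -1], [0, 0, 0, 0, 0, 0, -1]]])

```text
time: 5.2
position: [0.4364, -0.0942, 0.062]
eef_rot: [0.815, 0.58, -0.0, -0.0]
ft_force: [0.3, -0.2, -1.3]
finger_gap: 0.0453
grip_force: 41.5
```

```bash
python3 - <<'E'
from h import *
plan(.5142,-.1956,.063,-.1022+1.5708,8)
E
```

```text
t 5.2 pose [ 0.4364 -0.0942  0.062   1.2378] tilt [-0.0011  0.0002] gap 0.0453 F [ 0.3 -0.2 -1.3] j7 -0.46
8 rows: [-0.25  0.31] z -0.0 rot -0.21
```

Request:
apply_moves(moves=[[[-0.25, 0.31, 0, 0, 0, -0.21, -1], [-0.25, 0.31, 0, 0, 0, -0.21, -1], [-0.25, 0.31, 0, 0, 0, -0.21, -1], [-0.25, 0.31, 0, 0, 0, -0.21, -1], [-0.25, 0.31, 0, 0, 0, -0.21, -1], [-0.25, 0.31, 0, 0, 0, -0.21, -1], [-0.25, 0.31, 0, 0, 0, -0.21, -1], [-0.25, 0.31, 0, 0, 0, -0.21, -1], [0, 0, 0, 0, 0, 0, -1], [0, 0, 0, 0, 0, 0, -1]]])

```text
time: 6.2
position: [0.5144, -0.1943, 0.0619]
eef_rot: [0.741, 0.671, -0.0, -0.001]
ft_force: [0.1, 0.2, -2.1]
finger_gap: 0.0454
grip_force: 41.4
```

```bash
python3 - <<'E'
from h import *
from plant import cams
plan(.5142,-.1956,.002,-.1022+1.5708,6)
m=cams.camera_model('wrist');f=cams.grab_frame('wrist');cv2.imwrite('pics/w2.png',f)
for n,p,dz in(('G',[.514,-.196,-.1],.064),('LG',[.506,-.273,-.102],0),('LR',[.575,.015,-.158],0)):
    x,q=fit(f,m,n,p,dz);print(n,x.round(4),round(q,4))
E
```

```text
t 6.2 pose [ 0.5144 -0.1943  0.0619  1.4712] tilt [-0.0011  0.0006] gap 0.0454 F [ 0.1  0.2 -2.1] j7 -0.08
6 rows: [-0.01 -0.  ] z 0.25 rot 0.0
G [ 0.5135 -0.1935 -0.1097] 0.0532
LG [ 0.5109 -0.2107 -0.0793] 0.0692
LR [ 0.575  0.015 -0.458] nanh.py:25: RuntimeWarning: invalid value encountered in scalar divide
  return e/len(P)
```

View pics/w2.png

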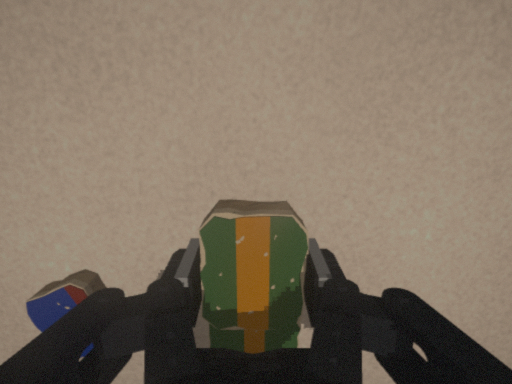

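The green fragment is held square between the pads at about (253,280), with its band along the tool axis and its centre within about 1 mm of the TCP. Now I'll set it down.

Request:
apply_moves(moves=[[[-0.04, 0, 0.3, 0, 0, 0, -1], [0, 0, 0.4, 0, 0, 0, -1], [0, 0, 0.4, 0, 0, 0, -1], [0, 0, 0.2, 0, 0, 0, -1], [0, 0, 0.15, 0, 0, 0, -1], [0, 0, 0.08, 0, 0, 0, -1], [0, 0, 0, 0, 0, 0, -1], [0, 0, 0, 0, 0, 0, -1], [0, 0, 0, 0, 0, 0, -1], [0, 0, 0, 0, 0, 0, -1]]])

```text
time: 7.25
position: [0.515, -0.1964, 0.0017]
eef_rot: [0.741, 0.671, 0.0, 0.0]
ft_force: [0.0, -0.5, -1.4]
finger_gap: 0.0452
grip_force: 41.4
```

Request:
apply_moves(moves=[[[0, 0, 0.05, 0, 0, 0, -1], [0, 0, 0.01, 0, 0, 0, -1], [0, 0, 0, 0, 0, 0, -0.1], [0, 0, 0, 0, 0, 0, 0.1], [0, 0, 0, 0, 0, 0, 0.3], [0, 0, 0, 0, 0, 0, 0.6], [0, 0, 0, 0, 0, 0, 1], [0, 0, -0.2, 0, 0, 0, 1], [0, 0, -0.4, 0, 0, 0, 1], [0, 0, -0.6, 0, 0, 0, 1]]])

```text
time: 8.25
position: [0.514, -0.1959, 0.047]
eef_rot: [0.741, 0.671, -0.001, -0.001]
ft_force: [0.8, -1.3, -0.0]
finger_gap: 0.0854
grip_force: 0.0
```

```bash
python3 - <<'E'
from h import *
c=cur()[0];print(c)
plan(.4308,.1049,.15,-.3923+1.5708,14)
E
```

```text
[ 0.51395381 -0.19593942  0.0469705   1.47234072]
t 8.25 pose [ 0.514  -0.1959  0.047   1.4723] tilt [-0.002   0.0007] gap 0.0854 F [ 0.8 -1.3 -0. ] j7 -0.09
14 rows: [ 0.49 -0.27] z -0.18 rot 0.15
```

Request:
apply_moves(moves=[[[0.1, -0.05, -0.4, 0, 0, 0.15, 1], [0.49, -0.27, -0.4, 0, 0, 0.15, 1], [0.49, -0.27, -0.4, 0, 0, 0.15, 1], [0.49, -0.27, -0.4, 0, 0, 0.15, 1], [0.49, -0.27, -0.4, 0, 0, 0.15, 1], [0.49, -0.27, -0.4, 0, 0, 0.15, 1], [0.49, -0.27, -0.18, 0, 0, 0.15, 1], [0.49, -0.27, 0, 0, 0, 0.15, 1], [0.49, -0.27, 0, 0, 0, 0.15, 1], [0.49, -0.27, 0, 0, 0, 0.15, 1]]])

```text
time: 9.25
position: [0.4532, 0.0012, 0.1507]
eef_rot: [0.808, 0.59, 0.0, 0.0]
ft_force: [0.1, 0.4, 0.5]
finger_gap: 0.0853
grip_force: 0.0
```

```bash
python3 - <<'E'
from h import *
plan(.4308,.1049,.15,-.3923+1.5708,6)
E
```

```text
t 9.25 pose [4.532e-01 1.200e-03 1.507e-01 1.261e+00] tilt [ 0.0008 -0.0001] gap 0.0853 F [0.1 0.4 0.5] j7 -0.59
6 rows: [ 0.38 -0.23] z 0.0 rot 0.1
```

Request:
apply_moves(moves=[[[0.38, -0.23, 0, 0, 0, 0.1, 1], [0.38, -0.23, 0, 0, 0, 0.1, 1], [0.38, -0.23, 0, 0, 0, 0.1, 1], [0.38, -0.23, 0, 0, 0, 0.1, 1], [0.38, -0.23, 0, 0, 0, 0.1, 1], [0.38, -0.23, 0, 0, 0, 0.1, 1], [0, 0, 0, 0, 0, 0, 1], [0, 0, 0, 0, 0, 0, 1], [0, 0, 0, 0, 0, 0, 1], [0, 0, 0, 0, 0, 0, 1]]])

```text
time: 10.25
position: [0.4325, 0.1036, 0.1501]
eef_rot: [0.832, 0.555, -0.0, 0.0]
ft_force: [0.5, -0.1, -0.1]
finger_gap: 0.0854
grip_force: 0.0
```

```bash
python3 - <<'E'
from h import *
from plant import cams
m=cams.camera_model('wrist');f=cams.grab_frame('wrist');cv2.imwrite('pics/w3.png',f)
for n,p in dict(H=[.431,.105,-.39],LH=[.5163,.27,.012]).items():
    x,q=fit(f,m,n,p);print(n,x.round(4),round(q,4))
    if n=='H':plan(x[0],x[1],-.001,x[2]+1.5708,10)
m=cams.camera_model('top');f=cams.grab_frame('top');cv2.imwrite('pics/top1.png',f)
for n,p in dict(G=[.514,-.196,-.1],LG=[.506,-.273,-.102],B=[.381,-.257,.365]).items():
    x,q=fit(f,m,n,p);print(n,x.round(4),round(q,4))
E
```

```text
H [ 0.4291  0.1042 -0.4094] 0.0863
t 10.3 pose [0.4325 0.1037 0.1501 1.1776] tilt [ 0.     -0.0003] gap 0.0853 F [-0.1 -0.5  0. ] j7 -0.92
10 rows: [-0.   -0.01] z 0.38 rot 0.01
LH [0.5066 0.2788 0.4273] 0.0018
G [ 0.5142 -0.1947 -0.1056] 0.1278
LG [ 0.5064 -0.2734 -0.0996] 0.0866
B [ 0.3817 -0.2569  0.3517] 0.0246
```

View pics/w3.png

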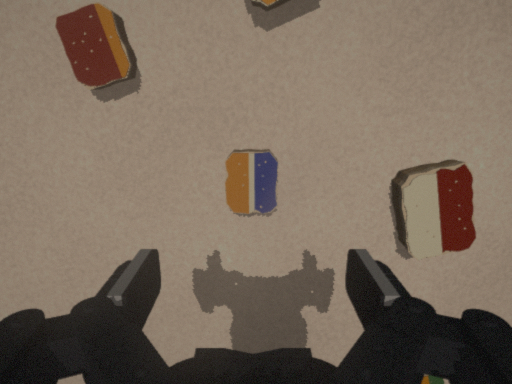

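The halo fragment is at (251,183), square between the fingers. Laid red's colour boundary runs from (437,168) to (442,253), and the red fragment is at (95,45). Green sits about 79 mm from laid green and in line.

```bash
python3 - <<'E'
from h import *
from plant import cams
m=cams.camera_model('wrist');f=cv2.imread('pics/w3.png')
a=unproj(m,np.array([[437,168],[442,253]]),.026);print(a,a.mean(0),np.arctan2(*(a[1]-a[0])[::-1])+np.pi/2)
M['LR']=([(0,31,'r')],42,26);x,q=fit(f,m,'LR',[*a.mean(0),-.15],r=.06);print(x,q)
x,q=fit(f,m,'R',[.36,.254,-.106],r=.06);print('R',x,q)
m=cams.camera_model('top');x,q=fit(cv2.imread('pics/top0.png'),m,'LR',[*a.mean(0),-.15],r=.06);print('top',x,q)
E
```

```text
[[ 0.5825301   0.05582379]
 [ 0.56855994 -0.02609864]] [0.57554502 0.01486258] -0.16890436502112016
[ 0.57392693  0.01318553 -0.15197191] 0.02230762932638721
R [ 0.35970898  0.25254124 -0.11863476] 0.062466638836552096
top [ 0.57508099  0.01490047 -0.15309185] 0.027275429927739722
```

Request:
apply_moves(moves=[[[0, -0.04, 0.6, 0, 0, 0.06, 1], [0, -0.04, 0.6, 0, 0, 0.06, 1], [0, 0, 0.6, 0, 0, 0, 1], [0, 0, 0.6, 0, 0, 0, 1], [0, 0, 0.6, 0, 0, 0, 1], [0, 0, 0.4, 0, 0, 0, 1], [0, 0, 0.2, 0, 0, 0, 1], [0, 0, 0.1, 0, 0, 0, 1], [0, 0, 0, 0, 0, 0, 1], [0, 0, 0, 0, 0, 0, 1]]])

```text
time: 11.35
position: [0.4299, 0.1058, 0.0027]
eef_rot: [0.836, 0.549, 0.0, 0.0]
ft_force: [-0.1, -0.6, -0.2]
finger_gap: 0.0854
grip_force: 0.0
```

Request:
apply_moves(moves=[[[-0.02, 0, 0.07, 0, 0, 0, 1], [0, 0, 0, 0, 0, 0, 1], [0, 0, 0, 0, 0, 0, -1], [0, 0, 0, 0, 0, 0, -1], [0, 0, 0, 0, 0, 0, -1], [0, 0, 0, 0, 0, 0, -1], [0, 0, 0, 0, 0, 0, -1], [0, 0, -0.1, 0, 0, 0, -1], [0, 0, -0.5, 0, 0, 0, -1], [0, 0, -0.9, 0, 0, 0, -1]]], force=40)

```text
time: 12.35
position: [0.4274, 0.1046, 0.0586]
eef_rot: [0.836, 0.549, -0.002, -0.001]
ft_force: [0.6, -0.7, -0.9]
finger_gap: 0.045
grip_force: 41.2
```

```bash
python3 - <<'E'
from h import *
plan(.5172,.192,.061,.0121+1.5708,8)
E
```

```text
t 12.35 pose [0.4274 0.1046 0.0586 1.1627] tilt [-0.0044 -0.001 ] gap 0.045 F [ 0.6 -0.7 -0.9] j7 -1.05
8 rows: [0.33 0.21] z -0.01 rot -0.38
```

Request:
apply_moves(moves=[[[0.33, 0.21, 0, 0, 0, -0.38, -1], [0.33, 0.21, 0, 0, 0, -0.38, -1], [0.33, 0.21, 0, 0, 0, -0.38, -1], [0.33, 0.21, 0, 0, 0, -0.38, -1], [0.33, 0.21, 0, 0, 0, -0.38, -1], [0.33, 0.21, 0, 0, 0, -0.38, -1], [0.33, 0.21, 0, 0, 0, -0.38, -1], [0.33, 0.21, 0, 0, 0, -0.38, -1], [0, 0, 0, 0, 0, 0, -1], [0, 0, 0, 0, 0, 0, -1]]])

```text
time: 13.35
position: [0.5168, 0.1922, 0.0591]
eef_rot: [0.702, 0.712, -0.0, -0.0]
ft_force: [-0.7, 0.4, -1.5]
finger_gap: 0.0452
grip_force: 41.2
```

```bash
python3 - <<'E'
from h import *
from plant import cams
m=cams.camera_model('wrist');f=cams.grab_frame('wrist');cv2.imwrite('pics/w4.png',f)
for n,p,dz in(('H',[.517,.192,.012],.062),('LH',[.5163,.27,.012],0)):
    x,q=fit(f,m,n,p,dz);print(n,x.round(4),round(q,4))
plan(.5172,.192,.002,.0121+1.5708,1)
E
```

```text
H [ 0.5158  0.1928 -0.0402] 0.1165
LH [0.5157 0.2692 0.0108] 0.0589
t 13.4 pose [0.5167 0.1917 0.0591 1.5854] tilt [-0.001  -0.0009] gap 0.0453 F [ 0.2 -1.  -0.7] j7 -0.78
1 rows: [0.01 0.01] z 1.43 rot 0.02
```

View pics/w4.png

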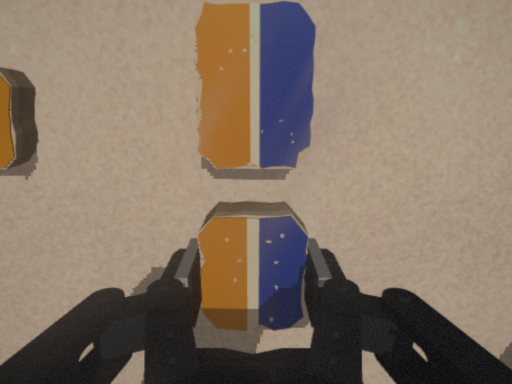

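The laid halo's cream line is at u≈255 and the held fragment's at u≈253, so they are in line. I'll set it down.

Request:
apply_moves(moves=[[[0, 0, 0.3, 0, 0, 0, -1], [0, 0, 0.4, 0, 0, 0, -1], [0, 0, 0.4, 0, 0, 0, -1], [0, 0, 0.2, 0, 0, 0, -1], [0, 0, 0.1, 0, 0, 0, -1], [0, 0, 0.04, 0, 0, 0, -1], [0, 0, 0.02, 0, 0, 0, -1], [0, 0, 0, 0, 0, 0, -1], [0, 0, 0, 0, 0, 0, -1], [0, 0, 0, 0, 0, 0, -1]]])

```text
time: 14.4
position: [0.5176, 0.1925, 0.0013]
eef_rot: [0.702, 0.713, 0.0, 0.0]
ft_force: [0.4, -1.1, -0.2]
finger_gap: 0.0453
grip_force: 41.2
```

Request:
apply_moves(moves=[[[0, 0, 0.05, 0, 0, 0, -1], [0, 0, 0.01, 0, 0, 0, -1], [0, 0, 0, 0, 0, 0, -0.1], [0, 0, 0, 0, 0, 0, 0.1], [0, 0, 0, 0, 0, 0, 0.3], [0, 0, 0, 0, 0, 0, 0.6], [0, 0, 0, 0, 0, 0, 1], [0, 0, -0.3, 0, 0, 0, 1], [0, 0, -0.6, 0, 0, 0, 1], [0, 0, -1, 0, 0, 0, 1]]])

```text
time: 15.4
position: [0.5159, 0.1918, 0.0742]
eef_rot: [0.701, 0.713, -0.002, -0.001]
ft_force: [0.3, 0.1, 0.6]
finger_gap: 0.0852
grip_force: 0.0
```

```bash
python3 - <<'E'
from h import *
plan(.3815,-.257,.15,.358,20)
E
```

```text
t 15.4 pose [0.5159 0.1918 0.0742 1.587 ] tilt [-0.0038 -0.0013] gap 0.0852 F [0.3 0.1 0.6] j7 -0.77
20 rows: [-0.6   0.17] z -0.09 rot 0.44
```

Request:
apply_moves(moves=[[[-0.6, 0.17, -0.3, 0, 0, 0.44, 1], [-0.6, 0.17, -0.4, 0, 0, 0.44, 1], [-0.6, 0.17, -0.4, 0, 0, 0.44, 1], [-0.6, 0.17, -0.4, 0, 0, 0.44, 1], [-0.6, 0.17, -0.4, 0, 0, 0.44, 1], [-0.6, 0.17, 0, 0, 0, 0.44, 1], [-0.6, 0.17, 0, 0, 0, 0.44, 1], [-0.6, 0.17, 0, 0, 0, 0.44, 1], [-0.6, 0.17, 0, 0, 0, 0.44, 1], [-0.6, 0.17, 0, 0, 0, 0.44, 1]]])

```text
time: 16.4
position: [0.521, -0.0539, 0.1514]
eef_rot: [0.885, 0.466, 0.0, 0.0]
ft_force: [0.6, -0.4, 0.4]
finger_gap: 0.0853
grip_force: 0.0
```

```bash
python3 - <<'E'
from h import *
plan(.3815,-.257,.15,.358,9)
E
```

```text
t 16.4 pose [ 0.521  -0.0539  0.1514  0.97  ] tilt [0.0008 0.0002] gap 0.0853 F [ 0.6 -0.4  0.4] j7 -0.77
9 rows: [-0.67  0.19] z 0.0 rot 0.49
```

Request:
apply_moves(moves=[[[-0.67, 0.19, 0, 0, 0, 0.49, 1], [-0.67, 0.19, 0, 0, 0, 0.49, 1], [-0.67, 0.19, 0, 0, 0, 0.49, 1], [-0.67, 0.19, 0, 0, 0, 0.49, 1], [-0.67, 0.19, 0, 0, 0, 0.49, 1], [-0.67, 0.19, 0, 0, 0, 0.49, 1], [-0.67, 0.19, 0, 0, 0, 0.49, 1], [-0.67, 0.19, 0, 0, 0, 0.49, 1], [-0.67, 0.19, 0, 0, 0, 0.49, 1], [0, 0, 0, 0, 0, 0, 1]]])

```text
time: 17.4
position: [0.3796, -0.2597, 0.1511]
eef_rot: [0.985, 0.174, -0.001, 0.0]
ft_force: [0.2, 0.9, -0.6]
finger_gap: 0.0852
grip_force: 0.0
```

```bash
python3 - <<'E'
from h import *
from plant import cams
m=cams.camera_model('wrist');f=cams.grab_frame('wrist');cv2.imwrite('pics/w5.png',f)
x,q=fit(f,m,'B',[.3815,-.257,.358]);print(x.round(4),round(q,4))
plan(x[0],x[1],-.001,x[2],2)
m=cams.camera_model('top');f=cams.grab_frame('top');cv2.imwrite('pics/top2.png',f)
for n,p in dict(H=[.517,.192,.01],LH=[.516,.27,.012]).items():
    x,q=fit(f,m,n,p);print(n,x.round(4),round(q,4))
E
```

```text
[ 0.3815 -0.2576  0.3613] 0.0253
t 17.45 pose [ 0.3814 -0.2584  0.1512  0.3536] tilt [ 0.0002 -0.0004] gap 0.0855 F [0.2 1.  0.5] j7 -0.8
2 rows: [ 0.   -0.01] z 1.9 rot -0.03
H [ 0.5171  0.1937 -0.0023] 0.1211
LH [0.5162 0.27   0.0111] 0.0886
```

View pics/w5.png

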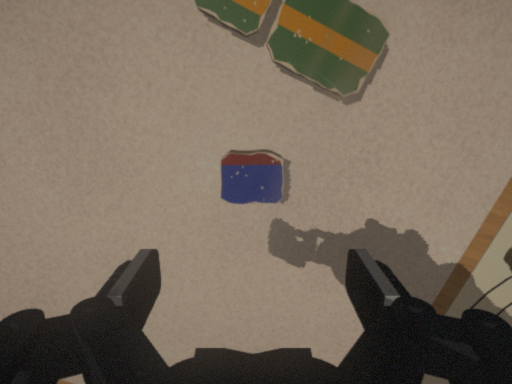

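The blue fragment is at (252,180), square to the fingers, with the red stripe on the far (+x) side. Laid green and the placed green fragment appear at the top, with their bands in line.

Request:
apply_moves(moves=[[[0, 0, 0.6, 0, 0, -0.05, 1], [0, 0, 0.6, 0, 0, 0, 1], [0, 0, 0.6, 0, 0, 0, 1], [0, 0, 0.6, 0, 0, 0, 1], [0, 0, 0.6, 0, 0, 0, 1], [0, 0, 0.4, 0, 0, 0, 1], [0, 0, 0.2, 0, 0, 0, 1], [0, 0, 0.12, 0, 0, 0, 1], [0, 0, 0, 0, 0, 0, 1], [0, 0, 0, 0, 0, 0, 1]]])

```text
time: 18.5
position: [0.3833, -0.2574, 0.0023]
eef_rot: [0.983, 0.181, 0.0, 0.0]
ft_force: [-0.3, 0.5, 0.2]
finger_gap: 0.0854
grip_force: 0.0
```

Request:
apply_moves(moves=[[[-0.02, 0, 0.08, 0, 0, 0, 1], [0, 0, 0, 0, 0, 0, 1], [0, 0, 0, 0, 0, 0, -1], [0, 0, 0, 0, 0, 0, -1], [0, 0, 0, 0, 0, 0, -1], [0, 0, 0, 0, 0, 0, -1], [0, 0, 0, 0, 0, 0, -1], [0, 0, -0.1, 0, 0, 0, -1], [0, 0, -0.5, 0, 0, 0, -1], [0, 0, -0.9, 0, 0, 0, -1]]], force=40)

```text
time: 19.5
position: [0.3804, -0.2568, 0.0578]
eef_rot: [0.984, 0.181, -0.002, -0.001]
ft_force: [0.4, 0.7, -1.1]
finger_gap: 0.0551
grip_force: 42.8
```

```bash
python3 - <<'E'
from h import *
plan(.571,.1935,.07,.01,20)
E
```

```text
t 19.5 pose [ 0.3804 -0.2568  0.0578  0.3638] tilt [-0.0039  0.0023] gap 0.0551 F [ 0.4  0.7 -1.1] j7 -0.84
20 rows: [ 0.34 -0.51] z -0.02 rot 0.13
```

Request:
apply_moves(moves=[[[0.34, -0.51, -0.2, 0, 0, 0.13, -1], [0.34, -0.51, -0.2, 0, 0, 0.13, -1], [0.34, -0.51, -0.1, 0, 0, 0.13, -1], [0.34, -0.51, 0, 0, 0, 0.13, -1], [0.34, -0.51, 0, 0, 0, 0.13, -1], [0.34, -0.51, 0, 0, 0, 0.13, -1], [0.34, -0.51, 0, 0, 0, 0.13, -1], [0.34, -0.51, 0, 0, 0, 0.13, -1], [0.34, -0.51, 0, 0, 0, 0.13, -1], [0.34, -0.51, 0, 0, 0, 0.13, -1]]])

```text
time: 20.5
position: [0.4557, -0.0232, 0.0787]
eef_rot: [0.996, 0.091, -0.0, 0.0]
ft_force: [0.5, -0.4, -0.1]
finger_gap: 0.0553
grip_force: 42.9
```

```bash
python3 - <<'E'
from h import *
plan(.571,.1935,.06,.01,9)
E
```

```text
t 20.5 pose [ 0.4557 -0.0232  0.0787  0.1814] tilt [-0.0002 -0.0001] gap 0.0553 F [ 0.5 -0.4 -0.1] j7 -1.55
9 rows: [ 0.38 -0.57] z 0.05 rot 0.14
```

Request:
apply_moves(moves=[[[0.38, -0.57, 0, 0, 0, 0.14, -1], [0.38, -0.57, 0, 0, 0, 0.14, -1], [0.38, -0.57, 0, 0, 0, 0.14, -1], [0.38, -0.57, 0, 0, 0, 0.14, -1], [0.38, -0.57, 0, 0, 0, 0.14, -1], [0.38, -0.57, 0, 0, 0, 0.14, -1], [0.38, -0.57, 0, 0, 0, 0.14, -1], [0.38, -0.57, 0, 0, 0, 0.14, -1], [0.38, -0.57, 0, 0, 0, 0.14, -1], [0, 0, 0, 0, 0, 0, -1]]])

```text
time: 21.5
position: [0.5714, 0.1983, 0.0787]
eef_rot: [1.0, 0.005, 0.001, -0.001]
ft_force: [-0.3, -0.4, -0.4]
finger_gap: 0.0549
grip_force: 42.9
```

```bash
python3 - <<'E'
from h import *
from plant import cams
m=cams.camera_model('wrist');f=cams.grab_frame('wrist');cv2.imwrite('pics/w6.png',f)
x,q=fit(f,m,'B',[.571,.193,0],.08);print(x.round(4),round(q,4))
plan(.571,.1935,-.001,.008,1)
E
```

```text
[0.5709 0.1975 0.0022] 0.048
t 21.55 pose [0.5704 0.1959 0.0784 0.0088] tilt [-0.0001  0.0009] gap 0.0551 F [ 0.1 -0.7 -0.5] j7 -2.04
1 rows: [0.01 0.06] z 1.98 rot 0.01
```

View pics/w6.png

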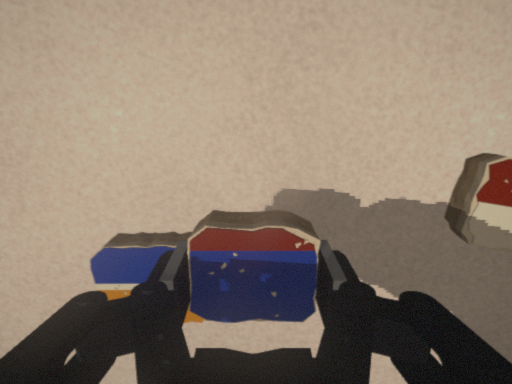

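The blue fragment is held square at (253,275), with the red stripe farthest away; laid halo is at left and laid red at right. I'll lower it.

Request:
apply_moves(moves=[[[0, 0.02, 0.3, 0, 0, 0, -1], [0, 0, 0.5, 0, 0, 0, -1], [0, 0, 0.5, 0, 0, 0, -1], [0, 0, 0.3, 0, 0, 0, -1], [0, 0, 0.2, 0, 0, 0, -1], [0, 0, 0.1, 0, 0, 0, -1], [0, 0, 0.02, 0, 0, 0, -1], [0, 0, 0, 0, 0, 0, -1], [0, 0, 0, 0, 0, 0, -1], [0, 0, 0, 0, 0, 0, -1]]])

```text
time: 22.55
position: [0.5707, 0.1932, 0.0023]
eef_rot: [1.0, 0.003, 0.0, -0.0]
ft_force: [0.5, 0.5, -1.2]
finger_gap: 0.0552
grip_force: 42.9
```

Request:
apply_moves(moves=[[[0, 0, 0.06, 0, 0, 0, -1], [0, 0, 0.01, 0, 0, 0, -1], [0, 0, 0, 0, 0, 0, 0], [0, 0, 0, 0, 0, 0, 0.4], [0, 0, 0, 0, 0, 0, 0.6], [0, 0, 0, 0, 0, 0, 0.8], [0, 0, 0, 0, 0, 0, 1], [0, 0, -0.3, 0, 0, 0, 1], [0, 0, -0.6, 0, 0, 0, 1], [0, 0, -1, 0, 0, 0, 1]]])

```text
time: 23.55
position: [0.5688, 0.1924, 0.0745]
eef_rot: [1.0, 0.003, -0.002, 0.001]
ft_force: [0.2, 0.1, -0.1]
finger_gap: 0.0857
grip_force: 0.0
```

```bash
python3 - <<'E'
from h import *
plan(.36,.2533,.15,-.112,9)
E
```

```text
t 23.55 pose [0.5688 0.1924 0.0745 0.0063] tilt [-0.0038 -0.0016] gap 0.0857 F [ 0.2  0.1 -0.1] j7 -2.04
9 rows: [-0.59 -0.14] z -0.21 rot 0.09
```

Request:
apply_moves(moves=[[[-0.59, -0.14, -0.5, 0, 0, 0.09, 1], [-0.59, -0.14, -0.5, 0, 0, 0.09, 1], [-0.59, -0.14, -0.5, 0, 0, 0.09, 1], [-0.59, -0.14, -0.39, 0, 0, 0.09, 1], [-0.59, -0.14, 0, 0, 0, 0.09, 1], [-0.59, -0.14, 0, 0, 0, 0.09, 1], [-0.59, -0.14, 0, 0, 0, 0.09, 1], [-0.59, -0.14, 0, 0, 0, 0.09, 1], [-0.59, -0.14, 0, 0, 0, 0.09, 1], [0, 0, 0, 0, 0, 0, 1]]])

```text
time: 24.55
position: [0.3577, 0.2537, 0.1513]
eef_rot: [0.999, -0.052, -0.0, -0.0]
ft_force: [0.2, -0.3, -1.2]
finger_gap: 0.0853
grip_force: 0.0
```

```bash
python3 - <<'E'
from h import *
from plant import cams
m=cams.camera_model('wrist');f=cams.grab_frame('wrist');cv2.imwrite('pics/w7.png',f)
x,q=fit(f,m,'R',[.36,.2533,-.11]);print(x.round(4),round(q,4))
plan(x[0],x[1],-.001,x[2],2)
for n,p in dict(LH=[.516,.27,.012],H=[.517,.193,0],B=[.571,.1935,0]).items():
    x,q=fit(f,m,n,p);print(n,x.round(4),round(q,4))
E
```

```text
[ 0.36    0.2528 -0.125 ] 0.0407
t 24.6 pose [ 0.3595  0.2533  0.1514 -0.1044] tilt [0.0007 0.0006] gap 0.0855 F [ 1.  -0.8  0.1] j7 -2.46
2 rows: [0.01 0.01] z 1.9 rot 0.07
LH [0.5324 0.2351 0.0216] 0.0338
H [0.5255 0.2333 0.0429] 0.0054
B [ 0.571   0.1935 -0.3   ] nanh.py:25: RuntimeWarning: invalid value encountered in scalar divide
  return e/len(P)
```

View pics/w7.png

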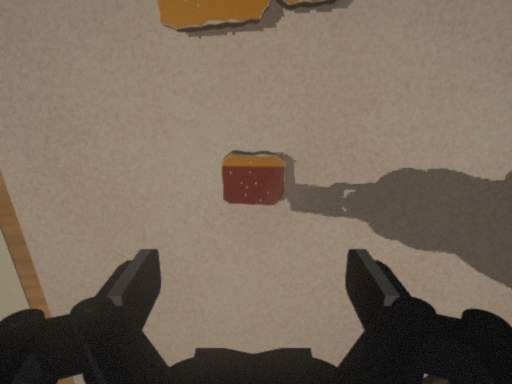

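The red fragment is at (253,180), square to the fingers, with the ochre stripe on the far side. I'll go down.

Request:
apply_moves(moves=[[[0, 0, 0.6, 0, 0, 0.1, 1], [0, 0, 0.6, 0, 0, 0, 1], [0, 0, 0.6, 0, 0, 0, 1], [0, 0, 0.6, 0, 0, 0, 1], [0, 0, 0.6, 0, 0, 0, 1], [0, 0, 0.4, 0, 0, 0, 1], [0, 0, 0.2, 0, 0, 0, 1], [0, 0, 0.12, 0, 0, 0, 1], [0, 0, 0, 0, 0, 0, 1], [0, 0, 0, 0, 0, 0, 1]]])

```text
time: 25.6
position: [0.361, 0.253, 0.0023]
eef_rot: [0.998, -0.061, 0.0, -0.0]
ft_force: [0.4, 0.9, 0.6]
finger_gap: 0.0854
grip_force: 0.0
```

Request:
apply_moves(moves=[[[-0.02, 0, 0.08, 0, 0, 0, 1], [0, 0, 0, 0, 0, 0, 1], [0, 0, 0, 0, 0, 0, -1], [0, 0, 0, 0, 0, 0, -1], [0, 0, 0, 0, 0, 0, -1], [0, 0, 0, 0, 0, 0, -1], [0, 0, 0, 0, 0, 0, -1], [0, 0, -0.1, 0, 0, 0, -1], [0, 0, -0.5, 0, 0, 0, -1], [0, 0, -0.9, 0, 0, 0, -1]]], force=40)

```text
time: 26.6
position: [0.3584, 0.2517, 0.0578]
eef_rot: [0.998, -0.06, -0.002, 0.002]
ft_force: [0.1, -0.8, -0.6]
finger_gap: 0.055
grip_force: 43.0
```

```bash
python3 - <<'E'
from h import *
T=off([.575,.0145,-.155],.062,0);print(T)
plan(T[0],T[1],.08,T[2],20)
E
```

```text
[ 0.63625671  0.00492843 -0.155     ]
t 26.6 pose [ 0.3584  0.2517  0.0578 -0.1207] tilt [-0.0035 -0.0029] gap 0.055 F [ 0.1 -0.8 -0.6] j7 -2.52
20 rows: [0.39 0.26] z -0.03 rot 0.01
```

Request:
apply_moves(moves=[[[0.39, 0.26, -0.3, 0, 0, 0.01, -1], [0.39, 0.26, -0.2, 0, 0, 0.01, -1], [0.39, 0.26, 0, 0, 0, 0.01, -1], [0.39, 0.26, 0, 0, 0, 0.01, -1], [0.39, 0.26, 0, 0, 0, 0.01, -1], [0.39, 0.26, 0, 0, 0, 0.01, -1], [0.39, 0.26, 0, 0, 0, 0.01, -1], [0.39, 0.26, 0, 0, 0, 0.01, -1], [0.39, 0.26, 0, 0, 0, 0.01, -1], [0.39, 0.26, 0, 0, 0, 0.01, -1]]])

```text
time: 27.6
position: [0.5015, 0.1292, 0.0786]
eef_rot: [0.998, -0.067, -0.0, 0.0]
ft_force: [0.4, -0.2, -0.4]
finger_gap: 0.055
grip_force: 43.1
```

```bash
python3 - <<'E'
from h import *
plan(.6363,.0049,.08,-.155,9)
E
```

```text
t 27.6 pose [ 0.5015  0.1292  0.0786 -0.135 ] tilt [-0.0004 -0.0002] gap 0.055 F [ 0.4 -0.2 -0.4] j7 -2.13
9 rows: [0.42 0.29] z -0.0 rot 0.02
```

Request:
apply_moves(moves=[[[0.42, 0.28, 0, 0, 0, 0.02, -1], [0.42, 0.28, 0, 0, 0, 0.02, -1], [0.42, 0.28, 0, 0, 0, 0.02, -1], [0.42, 0.28, 0, 0, 0, 0.02, -1], [0.42, 0.28, 0, 0, 0, 0.02, -1], [0.42, 0.28, 0, 0, 0, 0.02, -1], [0.42, 0.28, 0, 0, 0, 0.02, -1], [0.42, 0.28, 0, 0, 0, 0.02, -1], [0.42, 0.28, 0, 0, 0, 0.02, -1], [0, 0, 0, 0, 0, 0, -1]]])

```text
time: 28.6
position: [0.6376, 0.0049, 0.0784]
eef_rot: [0.997, -0.082, 0.001, 0.001]
ft_force: [-0.0, 0.7, -1.1]
finger_gap: 0.0551
grip_force: 43.1
```

```bash
python3 - <<'E'
from h import *
from plant import cams
m=cams.camera_model('wrist');f=cams.grab_frame('wrist');cv2.imwrite('pics/w8.png',f)
x,q=fit(f,m,'R',[.6363,.005,-.155],.08);print(x.round(4),round(q,4))
plan(.6363,.0049,-.001,-.155,1)
E
```

```text
[ 0.6364  0.0051 -0.176 ] 0.1123
t 28.65 pose [ 0.6364  0.0066  0.0783 -0.1622] tilt [-0.0002 -0.0006] gap 0.0554 F [ 0.1 -0.2 -1.6] j7 -1.87
1 rows: [0.   0.04] z 1.98 rot -0.05
```

Request:
apply_moves(moves=[[[0, 0.01, 0.3, 0, 0, -0.05, -1], [0, 0, 0.5, 0, 0, 0, -1], [0, 0, 0.5, 0, 0, 0, -1], [0, 0, 0.3, 0, 0, 0, -1], [0, 0, 0.2, 0, 0, 0, -1], [0, 0, 0.1, 0, 0, 0, -1], [0, 0, 0.02, 0, 0, 0, -1], [0, 0, 0, 0, 0, 0, -1], [0, 0, 0, 0, 0, 0, -1], [0, 0, 0, 0, 0, 0, -1]]])

```text
time: 29.65
position: [0.6365, 0.0077, 0.0023]
eef_rot: [0.997, -0.076, 0.001, -0.0]
ft_force: [-0.1, 0.9, -2.4]
finger_gap: 0.0553
grip_force: 43.1
```

Request:
apply_moves(moves=[[[0, 0.04, 0.06, 0, 0, 0, -1], [0, 0, 0.01, 0, 0, 0, -1], [0, 0, 0, 0, 0, 0, 0], [0, 0, 0, 0, 0, 0, 0.4], [0, 0, 0, 0, 0, 0, 0.6], [0, 0, 0, 0, 0, 0, 0.8], [0, 0, 0, 0, 0, 0, 1], [0, 0, -0.3, 0, 0, 0, 1], [0, 0, -0.6, 0, 0, 0, 1], [0, 0, -1, 0, 0, 0, 1]]])

```text
time: 30.65
position: [0.6342, 0.006, 0.0744]
eef_rot: [0.997, -0.076, -0.002, 0.0]
ft_force: [0.6, 0.5, -0.0]
finger_gap: 0.0854
grip_force: 0.0
```

Request:
apply_moves(moves=[[[-0.3, 0, -0.8, 0, 0, 0, 1], [-0.6, 0, -0.8, 0, 0, 0, 1], [-0.6, 0, -0.8, 0, 0, 0, 1], [-0.6, 0, -0.6, 0, 0, 0, 1], [-0.6, 0, -0.4, 0, 0, 0, 1], [-0.6, 0, 0, 0, 0, 0, 1], [-0.6, 0, 0, 0, 0, 0, 1], [-0.6, 0, 0, 0, 0, 0, 1], [-0.3, 0, 0, 0, 0, 0, 1], [0, 0, 0, 0, 0, 0, 1]]])

```text
time: 31.65
position: [0.4452, 0.0356, 0.2116]
eef_rot: [0.997, -0.076, 0.0, -0.0]
ft_force: [-0.0, -0.7, -0.1]
finger_gap: 0.0852
grip_force: 0.0
```

```bash
python3 - <<'E'
from h import *
from plant import cams
M['LR']=([(0,31,'r')],42,26)
m=cams.camera_model('top');f=cams.grab_frame('top');cv2.imwrite('pics/top3.png',cv2.resize(f[150:330,150:430],None,fx=2.8,fy=2.8))
w=cams.camera_model('wrist');g=cams.grab_frame('wrist');cv2.imwrite('pics/w9.png',g)
P=dict(LH=[.516,.27,.012],H=[.517,.193,0],B=[.571,.1935,0],LG=[.506,-.273,-.1],G=[.514,-.195,-.1],LR=[.575,.0145,-.155],R=[.636,.005,-.155])
Q={}
for n,p in P.items():
    # use only pixels close to this piece
    Q[n]=fit(f,m,n,p,r=.06 if n[0]=='L' else .04)[0];print(n,Q[n].round(4))
for a,b in(('LH','H'),('H','B'),('LG','G'),('LR','R')):
    d=Q[b][:2]-Q[a][:2];c,s=np.cos(Q[a][2]),np.sin(Q[a][2]);print(b,'in',a,np.round([c*d[0]+s*d[1],-s*d[0]+c*d[1],Q[b][2]-Q[a][2]],4))
E
```

```text
LH [0.5162 0.2699 0.0201]
H [0.5169 0.1938 0.0064]
B [0.5703 0.1935 0.0007]
LG [ 0.5064 -0.2735 -0.0994]
G [ 0.5142 -0.1948 -0.1122]
LR [ 0.5754  0.015  -0.1488]
R [ 0.6348  0.0067 -0.1656]
H in LH [-0.0008 -0.0761 -0.0137]
B in H [ 0.0534 -0.0006 -0.0056]
G in LG [-0.      0.0791 -0.0128]
R in LR [ 0.06    0.0007 -0.0168]
```

View pics/top3.png

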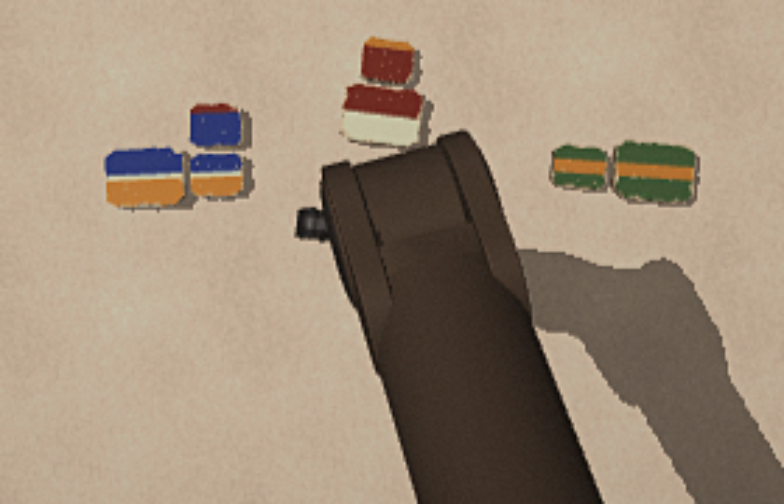

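The picture shows all four fragments in place with small gaps: halo at (217,176), blue at (216,127), red at (388,60) and green at (580,167). All measured offsets are well inside tolerance, so I'm handing the job in.

```bash
python3 -c "
from plant import job
print(job.finish_job())"
```

```text
the job is handed in; nothing more can be done
None
```

All four fragments are laid in place and the job is handed in at about 32 s; the last top-camera check had each within about 2 mm and 1° of its listed place, but no verdict came back from the hand-in.

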